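# Stroke the citrus press and hold its sprung pip tray out at the marker

## Robot

A 6-joint arm with a two-finger parallel gripper is mounted at the origin on a cart in front of the work surface, level with it; the furniture and walls round the work are solid. World frame = base frame: x ahead of the robot, y to its left, z up, the work surface at z = 0. Lengths are in mm, angles in degrees, forces in N, time in s.
With the tool pointing down it reaches from about 350 to 875 mm from the base axis. Payload 4.2 kg.
Tool frame: the origin (TCP) lies where the fingers leave the gripper's body, on its centre line; the fingertips stand 73 mm ahead of it and the grasp point (between the pads) lies 54 mm ahead of it; z points along the fingers, y is the direction in which the jaws open and shut (so a half turn about z gives the same grasp; the last joint's range is limited). The gripper opens to 85 mm and grips with 20 to 120 N. Pads are 22 mm wide; open, the fingers measure 114 mm over their backs; the gripper's body (76 mm by 85 mm) begins 54 mm behind the grasp point. The pads swing forward as they close: fully open they stand 13 mm farther back than shut.
Start: joints at [82.941, 22.042, 0.453, 0, -68.411, -14.817], TCP at [232.837, 579.989, 303.912] pointing down, gripper open.
Joint ranges: [-179.83, 179.83], [-69.29, 118.12], [-61.27, 80.66], [-181.25, 117.63], [-171.15, -9.14], [-177.46, 177.46]. Speed limits (degrees/s): [159.86, 159.86, 180, 180, 180, 180].

## Interface

Orientations are given as [roll, pitch, yaw] about the fixed x, y, z axes, in that order (R = Rz(yaw) Ry(pitch) Rx(roll)).
In Python, from rig import bot, viewer, job gives the robot as it stands. The module is installed in compiled form; this text tells all that it offers.
- The arm moves only by the tool jog_arm, never from a script. Its argument "rows" is a list that holds one entry, the list of rows, each a list of 5 numbers: the shift along the tool's x, y, z in units of 40 mm (1.0 is 40 mm), then the turn about the tool's z in units of 6 degrees (1.0 is 6 degrees), then the finger opening in mm, from 0 to 85.4. A call has 1 to 5 rows; each row shifts and turns the commanded pose from where the row before left it, along the tool's axes as they then stand; what a row does not reach is not made up. A row lasts 1/12 s, in which the tool goes at most 41.7 mm and 7.16 degrees, less where a joint would pass 70% of its speed; a pose out of reach is approached as far as the arm can. A call is refused whole if a number of a shift passes 1 or a number of a turn 1, either way. A call with a gripper value outside its range is refused whole. The fingers move at their own pace and stop on an object; the grip force is fixed at half the most. Time passes only in rows, so rows that do not move let the fingers close. It gives the time, the measured TCP pose, the force and the opening at its end, in the units of the state.
- bot.get_state(): the state, without advancing time (a new reading comes with each control period).
- viewer.capture(name): name is "side" or "top"; returns (picture, depth): 384x512x3 uint8, red, green, blue; 384x512 float32, mm along the optical axis (not along the pixel's ray), 0 where there is no reading.
- viewer.camera_model(name): a dict with "camera_matrix" (3x3 intrinsics, pixels), "rvec" (rotation vector, rad) and "tvec" (3), from world to camera coordinates, as OpenCV has them. Camera axes: x right, y down, z forward; pixel columns grow to the right and rows downward; lengths in mm; the calibration is good to about 2 mm. A picture is of the moment at which its call begins. camera_model takes no time and is no camera call.
- job.close_job(): hands the job in, once; it reports no verdict.
The state is a dict: "t": time; "qpos": joint angles; "qvel": joint speeds; "joint_torque": joint torques, N m; "tcp_pos": TCP position; "orientation": TCP orientation; "wrist_force": force on the tool from outside, world axes, zero at the start; "wrist_torque": the same for the moment, N m; "width": finger opening in mm.
Only numpy, scipy, OpenCV 4.12 (cv2) and the standard library are available. Lean on these libraries where they do the work, as an engineer would, in place of code of your own. Each camera call takes 0.05 s, during which the arm holds its last target. There are 200 camera calls.

## Task

Finish off this round of juicing at the lever citrus press: pull the lever down through its whole stroke by the wooden ball, then ease it slowly all the way back up without ever letting it spring back. Then take the sprung pip tray by its upright post, pull it straight out until its pointer stands level with the marker clip on the rail beside it, and keep holding it there so that I can scrape the pips out: the program finishes while the gripper is still holding the tray out. Leave the marker clip, the cup, the lemon, the mug and the garlic where they are.

Things in the scene. Friction and masses are not known exactly. Their poses are not given: they have to be found in the camera images.
- press: Lever citrus press, fixed; white base 200 (x) x 140 (y) x 58 mm high, steel strainer cup on it (92 mm wide, rim 86 mm up), pressing bell geared to the lever above it, white column at the back, 197 mm high. Origin: centre of the base's underside. x points front to back (tray and lever ball at the front, -x), z up; +y is the side with the scale rail. Place and yaw (-0.35 to 0.5 rad) vary.
- lever_hinge (a point): Centre of the lever's hinge at the top of the column, in the middle plane of the press, 75 mm behind and 175 mm above the press origin. The hinge axis is the press y axis. Axes as the press.
- lever_ball (a point): Centre of the dark wooden ball, 32 mm in diameter, on the lever's end, 175 mm from the hinge, in the middle plane of the press. At rest it is 138 mm in front of (-x) and 108 mm above the hinge; fully down 171 mm in front of and 36 mm below it (139 mm above the worktop). Pinch it from above across the press y axis; it turns between the fingers as the lever swings.
- press_lever (a joint): Lever angle, rad: 0 at rest (fully up), 0.87 fully down (stop). A spring drives it up: the ball takes about 2 N to start and 10 N at the bottom. Let go low down it springs back at 3 rad/s or more, which is wrong; let go within 0.05 rad of the top it settles gently.
- tray_grip (a point): Grip point on the upright wooden post of the steel pip tray: on its axis, 55 mm above the worktop. Post 17 mm in diameter (20 mm at the top rim), top 76 mm above the worktop, on a flat tongue 22 mm wide (top 22 mm up). With the tray shut the axis is 165 mm in front of the press origin, 59 mm before the tray's front panel (top 44 mm up).
- pip_tray (a joint): How far the tray is pulled out, in m: 0 shut, 0.072 fully out (stop). It slides out along -x of the press. A spring pulls it shut with about 3 N when shut and about 8 N at 50 mm, so it shuts again when let go.
- tray_pointer (a point): Tip of the pointer, a dark steel blade 3 mm thick and 12 mm high that sticks out of the tray's front panel to the +y side of the press, centre 30 mm above the worktop; it moves with the tray. Axes as the press.
- marker (a point): Middle of the marker clip's side towards the pointer: dark steel clip 12 mm long along the slide, 14 mm wide, with a fin to 44 mm above the worktop, on the scale rail at the +y side of the tray (rail 87 mm from the middle plane, top 17 mm up, ending 190 mm in front of the press origin). The pointer is level with it when both have the same x in the press frame.
- mark_clip (a joint): Place of the marker clip on its rail, in m, on the same scale as joint pip_tray: the pointer is level with the middle of the clip when pip_tray equals this value. Between 0.022 and 0.050. It is stiff and must not be moved.
- cup: Ribbed white cup, 66 mm wide and 63 mm high, standing loose on the +y side of the press. Origin: centre of the underside. A bystander.
- lemon: Lemon, 72 x 57 x 58 mm, lying loose on the -y side of the press. Origin: centre of the underside. A bystander.
- mug: Mug, green above and white below, 78 x 116 x 101 mm with its handle, standing loose to the left at the front. Origin: centre of the underside. A bystander.
- garlic: Garlic bulb, 56 mm, lying loose to the right at the front. Origin: centre of the underside. A bystander.

How it is judged (in metres and radians):
On the way, in this order (a step that is already met when the one before it is completed fails the run):
1. the lever is pulled fully down (value of joint press_lever above 0.8 rad), for 0.1 s.
2. the lever is back up (value of joint press_lever below 0.08 rad), for 0.2 s.
3. the tray's pointer is level with the marker, held by the fingers (x of tray_pointer in the frame of marker between -0.006 and 0.006 m and contact force between the fingers and press above 1.5 N), for 0.3 s.
At the end, for the whole second after the job is handed in: The pip tray is held out against its spring by the fingers (contact force over 1.5 N), still, with its pointer within 6 mm of the middle of the marker clip along the slide, that is within the clip's length; the lever is fully up (under 0.08 rad) (all of step 3 and velocity of joint pip_tray between -0.01 and 0.01 m/s and value of joint press_lever below 0.08 rad); the arm keeps its last pose, push and grip.
It fails at once if the lever springs back (rises faster than 1.5 rad/s) (velocity of joint press_lever below -1.5 rad/s).
It fails at once if the marker clip is moved by more than 4 mm (distance of marker from where it was at the start of the episode above 0.004 m).
It fails at once if the cup, lemon, mug or garlic is moved by more than 30 mm (distance of any of cup, lemon, mug, garlic from where it was at the start of the episode above 0.03 m).
It also fails if it takes over 58 s, if anything falls off the work surface, if the arm or the gripper's body presses on something with over 40 N, if the wrist force passes 120 N, or if a joint passes its speed limit or range.

## Working session

There is one attempt and no reset: what is moved stays moved. The work goes in short steps, Python scripts to look and compute and a tool call to move; the robot and the scene stay as the last step left them, time stands still between calls to the robot, and variables do not carry over. Pictures are saved under pics/ and viewed, about 8 in all and at most 12, crops included, and the job is handed in when it is done.

Besides the shell and the picture viewer there is one more tool, called as name(argument=value, ...) on one line, values as JSON. jog_arm: Moves the arm, as the interface text tells. Its arguments: {"type":"object","properties":{"rows":{"type":"array"}},"required":["rows"]}

```bash
mkdir -p pics; cat > h.py <<'E'
import numpy as np, cv2
from rig import bot, viewer, job
def cam(n):
    m=viewer.camera_model(n); K=np.array(m["camera_matrix"],float); R=cv2.Rodrigues(np.array(m["rvec"],float))[0]; t=np.array(m["tvec"],float).ravel()
    return K,R,t
def pts(n,depth):
    K,R,t=cam(n); v,u=np.mgrid[:384,:512]; z=depth
    c=np.stack([(u-K[0,2])/K[0,0]*z,(v-K[1,2])/K[1,1]*z,z],-1)
    return (c-t)@R
def plane(n,u,v,h):
    K,R,t=cam(n); d=R.T@np.linalg.solve(K,[u,v,1.]); o=-R.T@t
    return o+d*(h-o[2])/d[2]
def proj(n,p):
    K,R,t=cam(n); c=K@(R@np.array(p,float)+t); return c[:2]/c[2]
E
python3 - <<'E'
from h import *
for n in("side","top"):
    i,d=viewer.capture(n); np.savez(f"{n}0.npz",i=i,d=d); cv2.imwrite(f"pics/{n}0.png",i[...,::-1])
    K,R,t=cam(n); print(n,K[0,0],-R.T@t,R[2])
a=[cv2.imread(f"pics/{n}0.png") for n in("side","top")]
s=bot.get_state(); print(s)
E
```

```text
side 395.0778323132256 [  360.80158272 -1056.08042248   820.23756522] [ 0.14983388  0.8677496  -0.47387808]
top 410.84897689146345 [ 403.82264139  122.31348764 1383.56145727] [ 0.13859115 -0.00548025 -0.99033452]
{'t': 0.1, 'qpos': array([ 8.29407373e+01,  2.20854697e+01,  3.86472218e-01, -2.38158648e-02,
       -6.84101028e+01, -1.48173873e+01]), 'qvel': array([-0.02810454, -0.09865193,  0.13166505,  0.08048015, -0.05987442,
       -0.07539319]), 'joint_torque': array([-5.26113126e-04, -3.93319201e+01,  1.88929707e+01,  4.19798300e+00,
       -2.58520136e-03, -6.55867201e-07]), 'tcp_pos': array([232.71347231, 579.64846964, 302.93628757]), 'orientation': array([ 1.79888867e+02, -6.50925605e-03, -2.18854281e+01]), 'wrist_force': array([-0.06979217,  0.29140182,  0.30993253]), 'wrist_torque': array([ 0.0092282 , -0.03715053, -0.04804875]), 'width': 85.73000224921952}
```

View pics/side0.png

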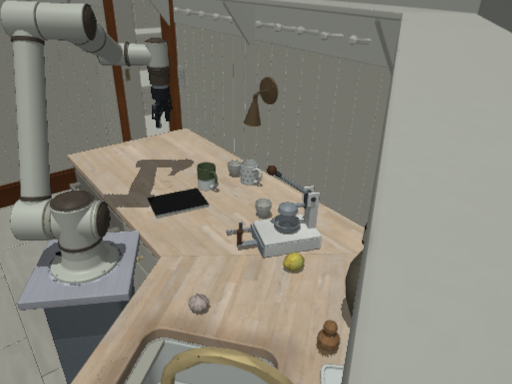

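View pics/top0.png

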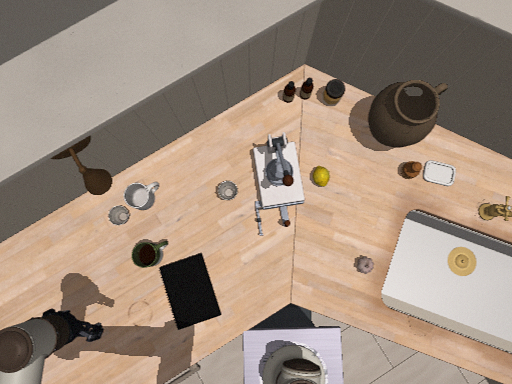

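Side view: press base about (287,235), lever ball at (272,170), tray post (240,232). Top view: base about (278,175), ball (288,181), post (287,223), rail with clip about (259,215). Next I'll zoom in on the press in both views and measure.

```bash
python3 - <<'E'
from h import *
s=np.load("side0.npz"); t=np.load("top0.npz")
a=cv2.resize(s["i"][155:260,220:330],None,fx=5,fy=5,interpolation=cv2.INTER_CUBIC)
b=cv2.resize(t["i"][130:245,240:310],None,fx=5,fy=5,interpolation=cv2.INTER_NEAREST)
a=cv2.resize(a,(430,410)); c=np.zeros((575,430+350,3),np.uint8); c[:410,:430]=a; c[:575,430:]=b
cv2.imwrite("pics/crop0.png",c[...,::-1])
P=pts("top",t["d"])
z=P[...,2]; hsv=cv2.cvtColor(t["i"],cv2.COLOR_RGB2HSV)
m=((z>50)&(z<66)).astype(np.uint8); m[:,:240]=0;m[:,312:]=0;m[:130]=0;m[245:]=0
q=P[m>0][:,:2].astype(np.float32); r=cv2.minAreaRect(q); print("base",len(q),r)
K,R,tt=cam("top")
for nm,sl in(("ball",np.s_[172:190,278:296]),("post",np.s_[212:232,278:296]),("clip",np.s_[195:240,250:268])):
    print(nm); print(np.round(z[sl][::2,::2]).astype(int))
# bystanders
for nm,(u,v) in dict(lemon=(321,176),cup=(227,190),mug=(147,253),garlic=(365,265)).items(): print(nm,P[v,u].round())
E
```

```text
base 1775 ((619.05029296875, 20.505508422851562), (270.9189453125, 140.23220825195312), 7.144323825836182)
ball
[[150 151 151 269 277 275 139  79  55]
 [151 147 150 273 283 280  62  78  59]
 [146 145 143 286 293 296 294 291  60]
 [137 138 140 292 297 295 297 293  55]
 [ 60  62  63 294 295 299 297 295  59]
 [ 64  60  62 294 297 298 296 293  61]
 [ 67  67  69 285 292 294 293 286  57]
 [ 61  58  57  61  57  56  56  60  58]
 [ 55  62  58  63  57  63  56  50  60]]
post
[[-1  1 21 21 19 -2 -3 -1  0]
 [ 2  4 22 23 28 23  3 -3  2]
 [ 5 -1 22 22 24 25  1  0 -1]
 [-1 -2 20 22 25 21  2  2 -1]
 [-1 -1 -4 22 71 79  0 -4  1]
 [-3 -2 -4 21 76 74 77  0  2]
 [-4  0 -3 26 76 76 72 -5 -1]
 [-3  5  1 22 19  2  0 -1 -2]
 [ 1 -5 -2 -1  0  4 -2 -4  6]
 [ 0 -2 -2  1  1  0  6 -6  2]]
clip
[[  -5   -1   -1    0   -4    0   56   58   57]
 [  -5  -10   -2    3    2    2   61   57   58]
 [  -1   -1    0   -2    2   -4   54   57   57]
 [  -5   -5   -1   16   19   18   51   55   59]
 [   1    2    2   17   11   20   50   54   58]
 [  -6   -1    0   21   13   19   26   56   53]
 [   4    6    0   14   12   -2    2 
[... 174 characters left out ...]
-5   18    2   -5    3    0]
 [  -1    0   -1    2   14   -3    2    0   -3]
 [  -2   -4    1    3   46   26   -2   -1   -3]
 [   1    3   -1    2   26   20    0   -4   -1]
 [  -1    1    2    1    1   17   -2    0   -2]
 [  -1   -1    1    2    2   19   -5    2   -7]
 [   8   -1    2    0    0   16    2   -1   -2]
 [  -2   -2   -1    1 1384   23    0    2    4]
 [   6    1   -3    0   -4   18   18    4   -1]
 [  -2   -4   -1    3    3   15   13    2   -1]
 [   5    3   -4    2    0   22   14    0   -3]
 [  -1   -5    1   -2    0   -4    0    1   -3]
 [  -3   -3   -3    0    2   -1    1    5   -1]]
lemon [ 641. -113.   58.]
cup [611. 199.   8.]
mug [408. 463.  29.]
garlic [ 349. -241.   44.]
```

View pics/crop0.png

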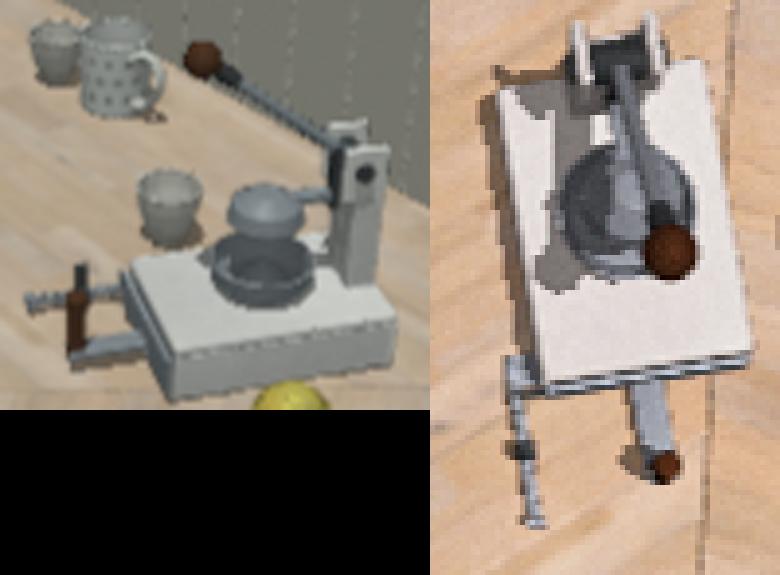

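Crop: in the top view the ball is at about (288,180), the post top at (287,223), and the clip (dark, on the rail) at (258.4,220). In the side view the clip fin is behind the post at about (240.5,223). Next I'll fit the press pose.

```bash
cat > fit.py <<'E'
from h import *
from scipy.optimize import least_squares
t=np.load("top0.npz"); im=t["i"].astype(int); P=pts("top",t["d"]); hsv=cv2.cvtColor(t["i"],cv2.COLOR_RGB2HSV)
def blob(m,u,v,r):
    k=np.zeros(m.shape,np.uint8); k[v-r:v+r+1,u-r:u+r+1]=1; k&=m.astype(np.uint8)
    n,l,st,c=cv2.connectedComponentsWithStats(k); j=1+np.argmax(st[1:,4]); return c[j],st[j]
brown=(im[...,0]-im[...,2]>20)&(im.max(-1)<150)
b,sb=blob(brown&(P[...,2]>200),288,181,9); p,sp=blob(brown&(P[...,2]>55),287,223,6)
B=plane("top",*b,283); T=plane("top",*p,76)
print("ball",b,sb,B,"post",p,sp,T)
d=B-T; print("yaw ball-post",np.degrees(np.arctan2(d[1],d[0])),np.hypot(*d[:2]),"expect 102")
# base top face via height band and ray onto z=58
m=((P[...,2]>49)&(P[...,2]<68)); m[:,:240]=0; m[:,312:]=0; m[:140]=0; m[212:]=0
c=max(cv2.findContours(m.astype(np.uint8),0,1)[0],key=cv2.contourArea)
q=np.array([plane("top",*x[0],58)[:2] for x in c],np.float32)
def near(x,y,w):
    ca,sa=np.cos(w),np.sin(w); l=(q-[x,y])@np.array([[ca,-sa],[sa,ca]])
    return l
def res(a):
    l=near(*a); dx=np.abs(l[:,0])-99; dy=np.abs(l[:,1])-69
    r=np.where(dx>dy,dx,dy); back=(l[:,0]>40)&(np.abs(l[:,1])<55); return np.where(back,0,r)
g=T[:2]+165*d[:2]/np.hypot(*d[:2])
f=least_squares(res,[*g,np.arctan2(d[1],d[0])],loss="soft_l1",f_scale=2)
x,y,w=f.x; print("press",x,y,np.degrees(w),"rms",np.sqrt(np.mean(res(f.x)**2)))
loc=lambda p:np.array([[np.cos(w),np.sin(w)],[-np.sin(w),np.cos(w)]])@(np.array(p)[:2]-[x,y])
print("ball loc",loc(B),"post loc",loc(T))
dark=(hsv[...,2]<95)
for v in range(212,230): print(v,hsv[v,252:268,2],np.round(P[v,252:268,2]).astype(int))
for u,v in((258.4,220),(259,221)): print([loc(plane("top",u,v,h)) for h in(30,44,17)])
W=lambda X,Y,Z:np.array([x+X*np.cos(w)-Y*np.sin(w),y+X*np.sin(w)+Y*np.cos(w),Z])
print("rail end top",proj("top",W(-190,87,17)),"rail at panel",proj("top",W(-106,87,17)))
for mk in(.022,.03,.036,.04,.05): print(mk,[proj(n,W(-106-1000*mk,87,44)).round(1) for n in("top","side")])
E
python3 fit.py
```

```text
ball [287.68817204 179.95698925] [283 175  10  11  93] [592.35248807  18.28553651 283.        ] post [287.08333333 222.5       ] [285 220   5   6  24] [490.61894355   6.36012587  76.        ]
yaw ball-post 6.685814626149672 102.43012007878397 expect 102
press 654.9892954434847 25.442496233139202 6.8664285931470666 rms 22.762106302655077
ball loc [-63.0432001    0.38292478] post loc [-165.47281125    0.70581558]
212 [226 223 220 173  86 116 137 192 225 222 223 226 220 226 220 222] [ 0 -1  0  0  0 18 15 21 -4  5  2  4 -1 -5 -4 -1]
213 [217 206 205 166 117 157 178 209 221 224 223 219 220 220 219 219] [-2  1  0 -1 -1 17 22 20 -1 -1  0  4 -2  3  5 -5]
214 [198 201 215 180 109 138 191 209 226 221 223 221 220 219 223 223] [ 0  1  3  3  1 21 18 17 -4  1  4  1  1 -1  3 -4]
215 [206 213 219 184  94  99 172 202 225 222 221 218 217 218 220 221] [ 1  3 -1  0 -5 -2 18 17  2  0 -5  0  3  8  0 -1]
216 [218 222 224 226 177 120 174 163 201 221 221 218 215 218 219 219] [ 1 -2  3  4  3  1 16 15  3 -4  1 -4 -4 -3 -5  4]
217 [220 218 220 228 193 145 188 151 186 226 221 221 216 217 221 220] [ 0  1 -1  0  2
[... 1386 characters left out ...]
3 142 195 174 208 225 224 225 222 220] [  -2   -2   -1   -6    1    6 1384    3   23   22    0    3    2    3
    4    2]
[array([-140.72109052,   88.49705781]), array([-141.7250178 ,   88.88706856]), array([-139.78887232,   88.13490497])]
[array([-144.27592578,   87.0395024 ]), array([-145.2430851 ,   87.44458877]), array([-143.37784926,   86.66335077])]
rail end top [261.02783778 234.92923764] rail at panel [257.20836688 209.95328794]
0.022 [array([258.3, 215.8]), array([244.4, 222.4])]
0.03 [array([258.7, 218.2]), array([242.2, 222.7])]
0.036 [array([259., 220.]), array([240.5, 222.9])]
0.04 [array([259.2, 221.2]), array([239.4, 223.1])]
0.05 [array([259.6, 224.2]), array([236.6, 223.4])]
```

Pose is consistent: press at about (655, 25), yaw 6.87°, with ball and post within 1 mm of nominal. Now I'll lift, turn the jaws to the press y axis and go above the ball.

jog_arm(rows=[[[0,0,-0.5,-1,85],[0,0,-0.5,-1,85],[0,0,-0.5,-1,85],[0,0,-0.5,-1,85],[0,0,-0.5,-0.79,85]]])

```text
t: 0.52
tcp_pos: [232.7, 579.8, 404.2]
orientation: [179.9, 0.0, 7.1]
wrist_force: [0.4, 0.2, 0.3]
width: 84.9
```

jog_arm(rows=[[[0.3,0.7,0,0,85],[0.3,0.7,0,0,85],[0.4,0.8,0,0,85],[0.4,0.8,0,0,85],[0.4,0.8,0,0,85]]])

```text
t: 0.93
tcp_pos: [322.8, 436.1, 403.4]
orientation: [180.0, 0.0, 6.9]
wrist_force: [0.1, 0.7, 0.2]
width: 84.8
```

jog_arm(rows=[[[0.4,0.8,0,0,85],[0.4,0.8,0,0,85],[0.4,0.8,0,0,85],[0.4,0.8,0,0,85],[0.4,0.8,0,0,85]]])

```text
t: 1.35
tcp_pos: [421.4, 286.6, 403.6]
orientation: [180.0, 0.0, 6.9]
wrist_force: [0.9, 0.6, -0.9]
width: 85.1
```

```bash
cat >> h.py <<'E'
PX,PY,W=655.0,25.4,np.radians(6.87)
def loc(p): d=np.array(p,float)[:2]-[PX,PY]; c,s=np.cos(W),np.sin(W); return np.array([c*d[0]+s*d[1],-s*d[0]+c*d[1],*np.array(p,float)[2:]])
def wor(X,Y,Z): c,s=np.cos(W),np.sin(W); return np.array([PX+X*c-Y*s,PY+X*s+Y*c,Z])
def go(X,Y,Z):
    "remaining shift in units, assuming tool yaw = W, from measured TCP"
    st=bot.get_state(); l=loc(st["tcp_pos"]); d=np.array([X,Y,Z+54])-l
    print("t",round(st["t"],2),"tcp loc",l.round(1),"rpy",st["orientation"].round(2),"F",st["wrist_force"].round(1),"w",round(st["width"],1),"units",(np.array([d[0],-d[1],-d[2]])/40).round(3))
E
python3 - <<'E'
from h import *
go(-63,0,283)
t=np.load("top0.npz"); s=np.load("side0.npz")
print("ptr expected at x-102,y75,z36:",[proj(n,wor(-102,75,z)) for n in("top","side") for z in (36,)],[proj(n,wor(-112,75,36)) for n in("top","side")])
V=cv2.cvtColor(t["i"],cv2.COLOR_RGB2HSV)[...,2]; Z=pts("top",t["d"])[...,2]
for v in range(199,214): print(v,V[v,254:274],Z[v,254:274].round().astype(int))
E
```

```text
t 1.35 tcp loc [-200.6  287.3  403.6] rpy [1.7999e+02 3.0000e-02 6.8800e+00] F [ 0.9  0.6 -0.9] w 85.1 units [3.441 7.182 1.666]
ptr expected at x-102,y75,z36: [array([260.71920404, 207.6445954 ]), array([252.34126343, 225.15029766])] [array([261.18028869, 210.63285317]), array([249.59819655, 225.53441287])]
199 [218 225 229 185 119 123  96 139 216 231 225 225 225 227 226 226 228 227
 226 227] [ 0  0 -2  1  2  1 -4 20 54 59 57 57 57 61 59 53 62 54 54 56]
200 [229 227 231 194 105  93  81 132 211 232 227 225 227 228 226 226 226 227
 228 227] [ 4  5 -1 -4  1  3 -1 11 58 56 59 60 58 59 58 55 58 61 57 54]
201 [187 120 168 186 147  76  75 108 198 233 227 226 226 228 228 227 226 226
 226 227] [-1 -7 16 17 19 18 18 17 51 56 55 53 59 57 59 58 64 61 55 59]
202 [179 115 163 168 135  74  80  85 181 233 227 227 227 227 228 226 227 224
 225 227] [ 0 -1 13 18  9 10 19 16 56 61 56 57 59 55 58 56 55 57 59 55]
203 [184 133 182 168 131  70  79  75 165 225 230 228 228 229 228 228 229 228
 231 233] [ 2 -6 17 16 11 14 20 19 50 56 54 57 58 60 56 59 55 55 61 58]
204 [181 139 205 194 172 133  74  74 141 215 
[... 744 characters left out ...]
 119 132 157 182 205 224 221 222
 226 222] [-1  4 -2 17 21 31 24 -5  1  3 19 14 -2 -2  1  1  4 -4 -5 -1]
210 [186  90 134 190 159 185 210 217 222 225 225 225 224 224 225 224 221 224
 222 222] [ 5 -3 -2 22 18 -2  1 -2  1 -1  1  2 -2  5 -1  0 -1 -2  0  0]
211 [225 179 139 183 154 186 223 225 225 225 224 225 225 223 219 224 226 224
 225 222] [-2  2 -4 17 18 -4 -4  1  2 -1  1 -1  1  2  3 -2  2 -2 -1 -3]
212 [220 173  86 116 137 192 225 222 223 226 220 226 220 222 219 218 223 224
 222 217] [ 0  0  0 18 15 21 -4  5  2  4 -1 -5 -4 -1  1 -5  1  0  3 -1]
213 [205 166 117 157 178 209 221 224 223 219 220 220 219 219 221 217 219 222
 220 219] [ 0 -1 -1 17 22 20 -1 -1  0  4 -2  3  5 -5 -1  1  1 -3  1 -3]
```

jog_arm(rows=[[[0.4,0.8,0,0,85],[0.4,0.8,0,0,85],[0.4,0.8,0,0,85],[0.4,0.8,0,0,85],[0.4,0.8,0,0,85]]])

```text
t: 1.77
tcp_pos: [520.0, 137.4, 403.6]
orientation: [-180.0, 0.0, 6.9]
wrist_force: [1.2, 1.5, 0.3]
width: 85.2
```

jog_arm(rows=[[[0.4,0.8,0,0,85],[0.4,0.8,0,0,85],[0.4,0.8,0,0,85],[0.24,0.78,0,0,85],[0,0,0,0,85]]])

```text
t: 2.18
tcp_pos: [593.6, 15.4, 402.3]
orientation: [179.9, 0.1, 6.5]
wrist_force: [-0.1, 1.2, 0.4]
width: 85.3
```

```bash
python3 - <<'E'
from h import *
go(-63,0,283)
i,d=viewer.capture("top"); j,_=viewer.capture("side")
c=np.hstack([cv2.resize(x,(400,400),interpolation=cv2.INTER_CUBIC) for x in(i[120:240,220:340],j[100:250,200:350])])
cv2.imwrite("pics/above.png",c[...,::-1])
E
```

```text
t 2.18 tcp loc [-62.2  -2.5 402.3] rpy [1.7993e+02 1.4000e-01 6.5400e+00] F [-0.1  1.2  0.4] w 85.3 units [-0.02  -0.064  1.632]
```

View pics/above.png

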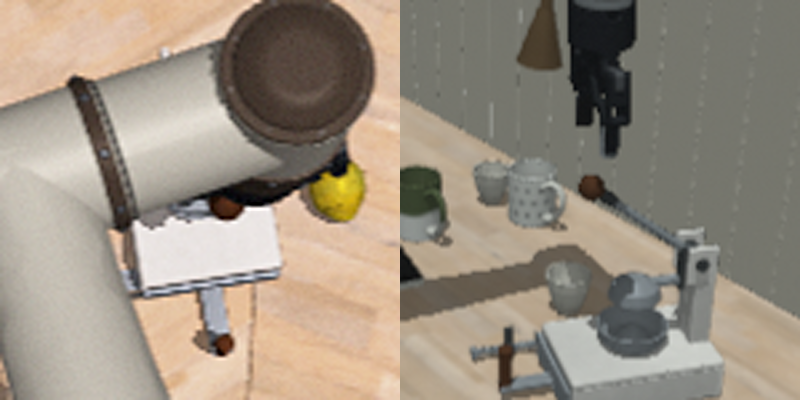

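Side crop: the two fingertips are at about (609,155) and (585,120), just above the ball at (591,187). I'll check the projections numerically before going down.

```bash
python3 - <<'E'
from h import *
go(-63,0,283)
f=lambda p:(proj("side",p)-[200,100])*400/150+[400,0]
for n,p in dict(ball=(-63,0,283),near=(-62.2,-45,332),far=(-62.2,40,332)).items(): print(n,f(wor(*p)))
E
```

```text
t 2.28 tcp loc [-63.2   0.6 402.8] rpy [-1.80e+02  1.20e-01  6.71e+00] F [-0.4  0.5 -0.3] w 85.1 units [0.005 0.015 1.644]
ball [593.01757418 187.28083068]
near [608.12301034 164.82411114]
far [584.96300031 134.86948904]
```

jog_arm(rows=[[[0,0,0.4,0,85],[0,0,0.4,0,85],[0,0,0.4,0,85],[0,0,0.3,0,85],[0,0,0.2,0,85]]])

```text
t: 2.7
tcp_pos: [591.0, 20.8, 334.4]
orientation: [-180.0, 0.1, 7.0]
wrist_force: [0.5, 0.5, -0.7]
width: 84.7
```

jog_arm(rows=[[[0,0,0,0,60],[0,0,0,0,40],[0,0,0,0,25],[0,0,0,0,20],[0,0,0,0,20]]])

```text
t: 3.12
tcp_pos: [592.3, 19.1, 337.4]
orientation: [179.9, -0.1, 6.9]
wrist_force: [-1.0, -0.8, 3.5]
width: 29.0
```

jog_arm(rows=[[[0,0,0,0,20],[0,0,0,0,20],[0,0,0,0,20]]])

```text
t: 3.37
tcp_pos: [592.0, 19.1, 337.0]
orientation: [179.9, -0.1, 6.9]
wrist_force: [-1.1, -4.0, 3.6]
width: 29.2
```

```bash
python3 - <<'E'
from h import *
go(-63,0,283)
E
python3 - <<'E'
import numpy as np
e=np.radians(np.linspace(38.05,-11.9,16)); x=-175*np.cos(e); z=175*np.sin(e)
print(np.c_[np.diff(x),-np.diff(z)]/40)
E
```

```text
t 3.37 tcp loc [-63.3   1.3 337. ] rpy [ 1.7994e+02 -6.0000e-02  6.8600e+00] F [-1.1 -4.   3.6] w 29.2 units [0.006 0.032 0.   ]
[[-0.15081538  0.20467317]
 [-0.13867194  0.21308796]
 [-0.12606021  0.22078317]
 [-0.11302278  0.22773282]
 [-0.09960369  0.23391343]
 [-0.08584824  0.23930413]
 [-0.07180289  0.24388672]
 [-0.05751507  0.24764572]
 [-0.04303302  0.25056844]
 [-0.02840566  0.25264502]
 [-0.01368237  0.25386843]
 [ 0.00108713  0.25423455]
 [ 0.01585295  0.25374213]
 [ 0.03056524  0.25239285]
 [ 0.04517431  0.25019126]]
```

jog_arm(rows=[[[-0.15,0,0.2,0,20],[-0.14,0,0.21,0,20],[-0.13,0,0.22,0,20],[-0.11,0,0.23,0,20],[-0.1,0,0.235,0,20]]])

```text
t: 3.78
tcp_pos: [567.3, 15.9, 294.1]
orientation: [179.9, -0.2, 6.9]
wrist_force: [-0.8, -4.5, 8.0]
width: 29.3
```

```bash
cat > lev.py <<'E'
from h import *
go(-63,0,283); l=loc(bot.get_state()["tcp_pos"]); print("lever est rad",np.radians(38.05)-np.arctan2(l[2]-54-175,75-l[0]),"r",np.hypot(l[2]-54-175,75-l[0]))
i,_=viewer.capture("side"); h=i.astype(int); m=(h[...,0]-h[...,2]>25)&(h.max(-1)<120); m[:, :240]=0; m[:,300:]=0; m[:160]=0; m[222:]=0
n,L,s,c=cv2.connectedComponentsWithStats(m.astype(np.uint8)); print([(c[k].round(1),s[k,4]) for k in range(1,n) if s[k,4]>8])
for q in(0,.2,.4,.6,.8,.87):
    e=np.radians(38.05)-q; print(q,proj("side",wor(75-175*np.cos(e),0,175+175*np.sin(e))).round(1),end=" ")
E
python3 lev.py
```

```text
t 3.78 tcp loc [-88.2   1.1 294.1] rpy [179.92  -0.21   6.86] F [-0.8 -4.5  8. ] w 29.3 units [ 0.629  0.027 -1.072]
lever est rad 0.2843888066712962 r 175.68861708623285
[]
0 [272.4 170.3] 0.2 [266.3 179.4] 0.4 [262.2 189. ] 0.6 [260.1 198.7] 0.8 [260.2 208. ] 0.87 [260.7 211.1]
```

jog_arm(rows=[[[-0.09,0,0.24,0,20],[-0.07,0,0.245,0,20],[-0.06,0,0.25,0,20],[-0.04,0,0.25,0,20],[-0.03,0,0.25,0,20]]])

```text
t: 4.25
tcp_pos: [556.3, 14.5, 244.7]
orientation: [179.9, -0.2, 6.9]
wrist_force: [-0.2, -4.6, 8.6]
width: 29.3
```

jog_arm(rows=[[[-0.01,0,0.25,0,20],[0,0,0.25,0,20],[0.015,0,0.25,0,20],[0.03,0,0.25,0,20],[0.04,0,0.25,0,20]]])

```text
t: 4.67
tcp_pos: [561.3, 15.2, 195.5]
orientation: [179.9, -0.5, 6.9]
wrist_force: [3.0, -7.1, 13.4]
width: 29.3
```

jog_arm(rows=[[[0,0,0,0,20],[0,0,0,0,20]]])

```text
t: 4.83
tcp_pos: [561.8, 15.2, 195.4]
orientation: [179.9, -0.5, 6.8]
wrist_force: [3.9, -6.2, 10.3]
width: 28.8
```

```bash
python3 lev.py; python3 - <<'E'
from h import *
i,_=viewer.capture("side"); cv2.imwrite("pics/down.png",cv2.resize(i[130:250,220:340],(600,600),interpolation=cv2.INTER_CUBIC)[...,::-1])
E
```

```text
t 4.83 tcp loc [-93.7   1.  195.4] rpy [179.93  -0.52   6.8 ] F [ 3.9 -6.2 10.3] w 28.8 units [ 0.768  0.025 -3.539]
lever est rad 0.8605067730456436 r 172.0373012143101
[(array([256.7, 208.2]), np.int32(19))]
0 [272.4 170.3] 0.2 [266.3 179.4] 0.4 [262.2 189. ] 0.6 [260.1 198.7] 0.8 [260.2 208. ] 0.87 [260.7 211.1]
```

View pics/down.png

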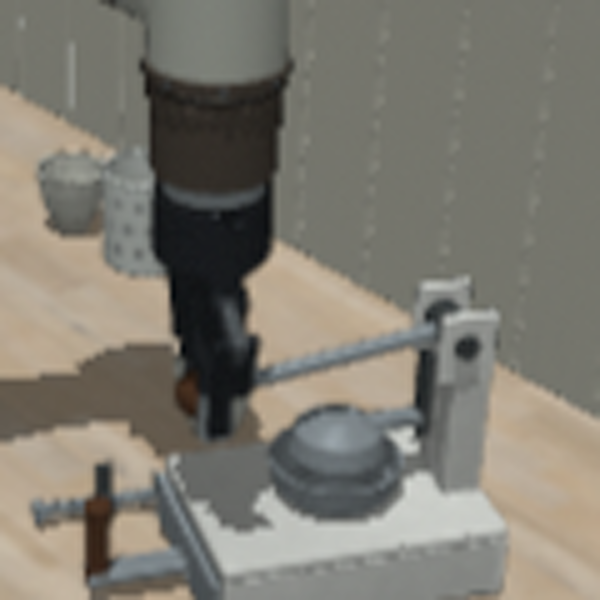

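The lever is down: the bell is seated in the cup and the ball is between the fingers at crop (190,390), lever angle estimated at 0.86 rad. I'll make a small extra push to confirm the stop, and then ease back up.

jog_arm(rows=[[[0.01,0,0.06,0,20],[0.01,0,0.06,0,20],[0,0,0,0,20],[0,0,0,0,20]]])

```text
t: 5.27
tcp_pos: [562.5, 15.3, 191.2]
orientation: [179.9, -0.5, 6.8]
wrist_force: [3.4, -5.8, 10.9]
width: 29.6
```

```bash
python3 lev.py;python3 - <<'E'
import numpy as np
e=np.radians(np.linspace(-13.2,38.05,31)); x=-175*np.cos(e); z=175*np.sin(e)
print((np.c_[np.diff(x),-np.diff(z)]/40).round(3).tolist())
E
```

```text
t 5.27 tcp loc [-93.    1.  191.2] rpy [179.95  -0.55   6.79] F [ 3.4 -5.8 10.9] w 29.6 units [ 0.751  0.025 -3.646]
lever est rad 0.8855866140147604 r 172.24991576190908
[(array([257.1, 209.4]), np.int32(19))]
0 [272.4 170.3] 0.2 [266.3 179.4] 0.4 [262.2 189. ] 0.6 [260.1 198.7] 0.8 [260.2 208. ] 0.87 [260.7 211.1] [[-0.028, -0.127], [-0.024, -0.128], [-0.02, -0.129], [-0.016, -0.129], [-0.013, -0.13], [-0.009, -0.13], [-0.005, -0.13], [-0.001, -0.13], [0.003, -0.13], [0.007, -0.13], [0.011, -0.13], [0.015, -0.13], [0.019, -0.129], [0.022, -0.129], [0.026, -0.128], [0.03, -0.127], [0.034, -0.126], [0.037, -0.125], [0.041, -0.124], [0.045, -0.122], [0.048, -0.121], [0.052, -0.12], [0.056, -0.118], [0.059, -0.116], [0.063, -0.114], [0.066, -0.113], [0.069, -0.111], [0.073, -0.108], [0.076, -0.106], [0.079, -0.104]]
```

jog_arm(rows=[[[0.01,0,0.06,0,20],[0.01,0,0.06,0,20],[0,0,0,0,20]]])

```text
t: 5.57
tcp_pos: [564.4, 15.5, 186.7]
orientation: [179.9, -0.7, 6.9]
wrist_force: [4.5, -6.9, 10.3]
width: 29.2
```

jog_arm(rows=[[[0.01,0,0.06,0,20],[0.01,0,0.06,0,20],[0,0,0,0,20],[0,0,0,0,20]]])

```text
t: 5.9
tcp_pos: [564.9, 15.6, 184.9]
orientation: [179.9, -0.7, 6.9]
wrist_force: [-3.1, -5.5, 24.4]
width: 29.4
```

```bash
python3 lev.py; python3 - <<'E'
from h import *
i,_=viewer.capture("side"); c=cv2.resize(i[180:235,240:330],(720,440),interpolation=cv2.INTER_CUBIC)
for q in (.8,.87):
    e=np.radians(38.05)-q
    for r in (60,100,140):
        p=(proj("side",wor(75-r*np.cos(e),0,175+r*np.sin(e)))-[240,180])*8; cv2.circle(c,tuple(int(a) for a in p),2,(255,0,0) if q==.8 else (0,255,0),-1)
cv2.imwrite("pics/down2.png",c[...,::-1])
E
```

```text
t 5.9 tcp loc [-90.7   1.  184.9] rpy [179.9   -0.72   6.9 ] F [-3.1 -5.5 24.4] w 29.4 units [ 0.692  0.026 -3.804]
lever est rad 0.9244962862420503 r 171.45374931055028
[(array([257.6, 210.6]), np.int32(21))]
0 [272.4 170.3] 0.2 [266.3 179.4] 0.4 [262.2 189. ] 0.6 [260.1 198.7] 0.8 [260.2 208. ] 0.87 [260.7 211.1]
```

View pics/down2.png

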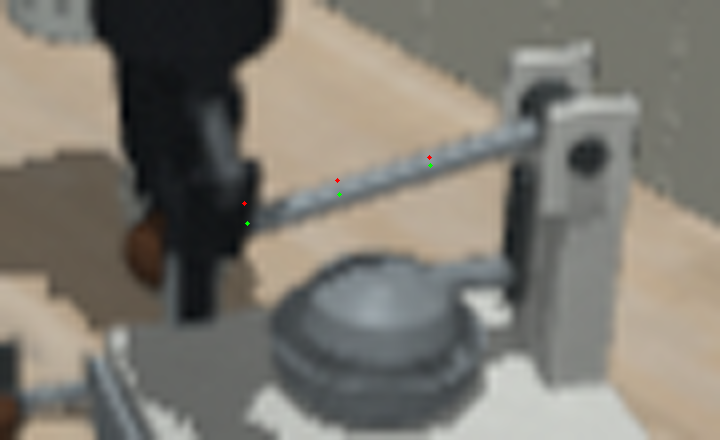

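The extra push brought the wrist force up to 24 N, so the lever is on its stop, and it lies on the green 0.87 rad dots. Now I'll ease it up at about 0.35 rad/s.

jog_arm(rows=[[[-0.028,0,-0.127,0,20],[-0.024,0,-0.128,0,20],[-0.02,0,-0.13,0,20],[-0.016,0,-0.13,0,20],[-0.013,0,-0.13,0,20]]])

```text
t: 6.42
tcp_pos: [561.3, 15.2, 208.0]
orientation: [179.9, -0.8, 6.9]
wrist_force: [7.3, -6.9, 7.2]
width: 28.9
```

jog_arm(rows=[[[-0.009,0,-0.13,0,20],[-0.005,0,-0.13,0,20],[0,0,-0.13,0,20],[0.003,0,-0.13,0,20],[0.007,0,-0.13,0,20]]])

```text
t: 6.83
tcp_pos: [557.2, 14.7, 231.6]
orientation: [179.9, -0.0, 7.1]
wrist_force: [-0.9, -3.8, 4.8]
width: 29.5
```

jog_arm(rows=[[[0.011,0,-0.13,0,20],[0.015,0,-0.13,0,20],[0.02,0,-0.13,0,20],[0.022,0,-0.13,0,20],[0.026,0,-0.13,0,20]]])

```text
t: 7.25
tcp_pos: [556.8, 14.6, 255.1]
orientation: [180.0, 0.6, 6.5]
wrist_force: [-7.6, -6.1, 4.9]
width: 29.2
```

```bash
python3 lev.py
```

```text
t 7.25 tcp loc [-98.8   1.  255.1] rpy [179.97   0.61   6.5 ] F [-7.6 -6.1  4.9] w 29.2 units [ 0.894  0.024 -2.047]
lever est rad 0.5148696075565404 r 175.70893794950786
[]
0 [272.4 170.3] 0.2 [266.3 179.4] 0.4 [262.2 189. ] 0.6 [260.1 198.7] 0.8 [260.2 208. ] 0.87 [260.7 211.1]
```

jog_arm(rows=[[[0.03,0,-0.127,0,20],[0.034,0,-0.126,0,20],[0.037,0,-0.125,0,20],[0.041,0,-0.124,0,20],[0.045,0,-0.122,0,20]]])

```text
t: 7.72
tcp_pos: [566.9, 15.9, 280.8]
orientation: [179.9, 0.2, 6.8]
wrist_force: [-1.7, -5.4, 2.9]
width: 29.5
```

jog_arm(rows=[[[0.048,0,-0.121,0,20],[0.052,0,-0.12,0,20],[0.056,0,-0.118,0,20],[0.059,0,-0.116,0,20],[0.063,0,-0.114,0,20]]])

```text
t: 8.13
tcp_pos: [575.4, 16.9, 303.8]
orientation: [180.0, 0.6, 6.6]
wrist_force: [-12.6, -3.6, 7.3]
width: 29.4
```

```bash
python3 lev.py
```

```text
t 8.13 tcp loc [-80.    1.1 303.8] rpy [179.98   0.64   6.6 ] F [-12.6  -3.6   7.3] w 29.4 units [ 0.425  0.027 -0.83 ]
lever est rad 0.21457480365852877 r 172.10116871324743
[]
0 [272.4 170.3] 0.2 [266.3 179.4] 0.4 [262.2 189. ] 0.6 [260.1 198.7] 0.8 [260.2 208. ] 0.87 [260.7 211.1]
```

jog_arm(rows=[[[0.05,0,-0.113,0,20],[0.055,0,-0.11,0,20],[0.06,0,-0.108,0,20],[0.065,0,-0.106,0,20],[0,0,0,0,20]]])

```text
t: 8.6
tcp_pos: [584.4, 18.1, 322.9]
orientation: [180.0, 0.6, 6.6]
wrist_force: [-12.6, -2.4, 11.4]
width: 29.5
```

```bash
python3 lev.py
```

```text
t 8.6 tcp loc [-71.    1.2 322.9] rpy [179.95   0.6    6.62] F [-12.6  -2.4  11.4] w 29.5 units [ 0.199  0.029 -0.352]
lever est rad 0.09234533368573083 r 173.5755985183624
[]
0 [272.4 170.3] 0.2 [266.3 179.4] 0.4 [262.2 189. ] 0.6 [260.1 198.7] 0.8 [260.2 208. ] 0.87 [260.7 211.1]
```

jog_arm(rows=[[[0.04,0,-0.09,0,20],[0.04,0,-0.09,0,20],[0.05,0,-0.09,0,20],[0.05,0,-0.08,0,20],[0,0,0,0,20]]])

```text
t: 9.07
tcp_pos: [591.3, 18.9, 327.7]
orientation: [-179.9, 1.1, 6.5]
wrist_force: [-0.5, -7.4, -15.7]
width: 29.5
```

```bash
python3 lev.py; python3 - <<'E'
from h import *
i,_=viewer.capture("side"); c=cv2.resize(i[140:230,240:330],(600,600),interpolation=cv2.INTER_CUBIC)
for q in (0,.08,.16):
    e=np.radians(38.05)-q
    for r in (60,110,140):
        p=(proj("side",wor(75-r*np.cos(e),0,175+r*np.sin(e)))-[240,140])*600/90; cv2.circle(c,tuple(int(a) for a in p),2,[(0,255,0),(255,255,0),(255,0,0)][int(q/.08+.1)],-1)
cv2.imwrite("pics/up.png",c[...,::-1])
E
```

```text
t 9.07 tcp loc [-64.    1.2 327.7] rpy [-179.91    1.12    6.46] F [ -0.5  -7.4 -15.7] w 29.5 units [ 0.025  0.03  -0.233]
lever est rad 0.04674720747895611 r 170.4619123521596
[]
0 [272.4 170.3] 0.2 [266.3 179.4] 0.4 [262.2 189. ] 0.6 [260.1 198.7] 0.8 [260.2 208. ] 0.87 [260.7 211.1]
```

View pics/up.png

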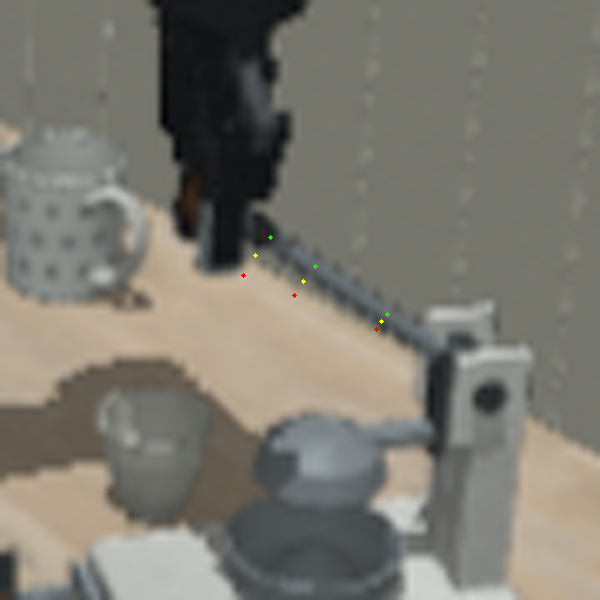

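The lever is at its top stop: it lies on or above the green 0 rad dots, and the wrist force is −15.7 N on further pull. I'll relax slightly, hold, then open slowly.

jog_arm(rows=[[[0,0,0.04,0,20],[0,0,0.03,0,20],[0,0,0,0,20],[0,0,0,0,20]]])

```text
t: 9.5
tcp_pos: [591.1, 18.9, 327.4]
orientation: [-179.9, 1.0, 6.5]
wrist_force: [-3.2, -6.8, -8.4]
width: 29.3
```

jog_arm(rows=[[[0,0,0,0,28],[0,0,0,0,32],[0,0,0,0,38],[0,0,0,0,50],[0,0,0,0,70]]])

```text
t: 9.92
tcp_pos: [595.6, 20.9, 333.6]
orientation: [-179.9, -0.1, 6.9]
wrist_force: [-0.3, -0.6, -0.5]
width: 60.4
```

jog_arm(rows=[[[0,0,0,0,85],[0,0,0,0,85],[0,0,0,0,85],[0,0,0,0,85]]])

```text
t: 10.25
tcp_pos: [595.2, 20.3, 333.5]
orientation: [-180.0, -0.0, 6.9]
wrist_force: [-1.0, -1.3, 0.5]
width: 84.9
```

```bash
python3 lev.py
```

```text
t 10.25 tcp loc [-60.    2.1 333.5] rpy [-1.7998e+02 -3.0000e-02  6.8700e+00] F [-1.  -1.3  0.5] w 84.9 units [-0.075  0.052 -0.087]
lever est rad 0.005382540453031881 r 170.72529233734645
[(array([269.2, 169.6]), np.int32(23))]
0 [272.4 170.3] 0.2 [266.3 179.4] 0.4 [262.2 189. ] 0.6 [260.1 198.7] 0.8 [260.2 208. ] 0.87 [260.7 211.1]
```

jog_arm(rows=[[[0,0,-0.3,0,85],[0,0,-0.6,0,85],[0,0,-0.7,0,85],[0,0,-0.5,0,85]]])

```text
t: 10.63
tcp_pos: [595.3, 20.0, 419.7]
orientation: [180.0, -0.1, 6.9]
wrist_force: [0.9, -0.5, 0.6]
width: 84.7
```

jog_arm(rows=[[[-0.5,0.01,0,0,85],[-0.6,0.01,0,0,85],[-0.6,0.01,0,0,85],[-0.6,0.01,0,0,85],[-0.33,0,0,0,85]]])

```text
t: 11.05
tcp_pos: [488.7, 5.4, 417.8]
orientation: [-180.0, -0.0, 6.9]
wrist_force: [-0.3, -1.1, -0.8]
width: 85.0
```

jog_arm(rows=[[[0,0,0.5,0,85],[0,0,0.7,0,85],[0,0,0.8,0,85],[0,0,0.8,0,85],[0,0,0.8,0,85]]])

```text
t: 11.47
tcp_pos: [490.7, 5.9, 272.6]
orientation: [-180.0, -0.1, 6.9]
wrist_force: [0.0, 1.2, -1.4]
width: 84.8
```

```bash
python3 - <<'E'
from h import *
go(-165.3,.5,55)
i,_=viewer.capture("side"); cv2.imwrite("pics/post.png",cv2.resize(i[130:260,190:320],(600,600),interpolation=cv2.INTER_CUBIC)[...,::-1])
go(-165.3,.5,55)
E
```

```text
t 11.47 tcp loc [-165.5    0.3  272.6] rpy [-1.7997e+02 -1.1000e-01  6.8600e+00] F [ 0.   1.2 -1.4] w 84.8 units [ 4.00e-03 -6.00e-03  4.09e+00]
t 11.52 tcp loc [-1.690e+02  2.000e-01  2.656e+02] rpy [-179.97    0.71    6.75] F [-3.2  0.  -5.3] w 85.2 units [ 0.093 -0.007  3.916]
```

View pics/post.png

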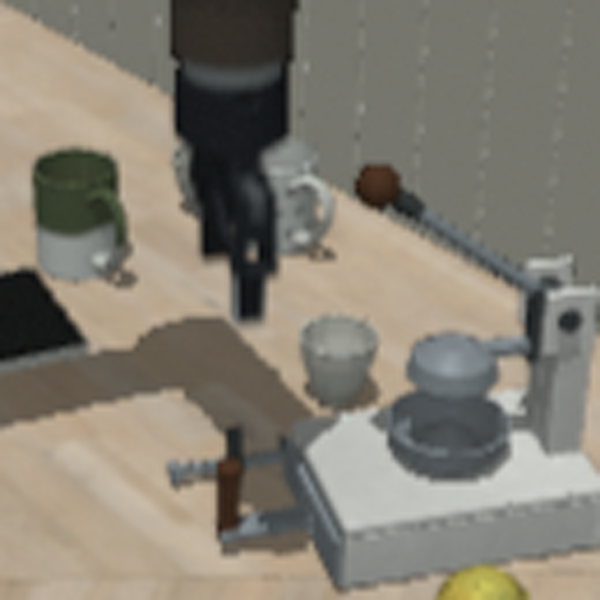

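The lever is up, and the fingers are over the post (post at crop (230,500), clip fin behind it at (235,440)). Descending.

jog_arm(rows=[[[0,0,0.7,0,85],[0,0,0.7,0,85],[0,0,0.7,0,85],[0,0,0.6,0,85],[0,0,0.3,0,85]]])

```text
t: 11.93
tcp_pos: [490.1, 5.7, 151.5]
orientation: [180.0, 0.2, 6.8]
wrist_force: [-0.1, 0.7, 0.1]
width: 85.2
```

jog_arm(rows=[[[0,0,0.3,0,85],[0,0,0.3,0,85],[0,0,0.2,0,85],[0,0,0,0,85],[0,0,0,0,85]]])

```text
t: 12.35
tcp_pos: [491.3, 6.0, 121.7]
orientation: [180.0, -0.0, 6.9]
wrist_force: [0.1, 0.0, -0.0]
width: 85.2
```

```bash
python3 - <<'E'
from h import *
go(-165.3,.5,55)
E
```

```text
t 12.35 tcp loc [-164.8    0.3  121.7] rpy [ 1.7999e+02 -2.0000e-02  6.8800e+00] F [ 0.1  0.  -0. ] w 85.2 units [-0.013 -0.004  0.318]
```

jog_arm(rows=[[[-0.01,0,0.15,0,85],[0,0,0.15,0,70],[0,0,0,0,50],[0,0,0,0,30],[0,0,0,0,10]]])

```text
t: 12.77
tcp_pos: [490.6, 5.9, 109.5]
orientation: [180.0, -0.0, 6.9]
wrist_force: [0.6, 0.6, 0.5]
width: 38.1
```

jog_arm(rows=[[[0,0,0,0,5],[0,0,0,0,5],[0,0,0,0,5],[0,0,0,0,5],[0,0,0,0,5]]])

```text
t: 13.18
tcp_pos: [490.6, 5.9, 109.6]
orientation: [180.0, -0.0, 6.9]
wrist_force: [-0.5, -0.4, 3.3]
width: 16.5
```

```bash
python3 - <<'E'
from h import *
go(-165.3,.5,55)
E
```

```text
t 13.18 tcp loc [-165.5    0.3  109.6] rpy [ 1.80e+02 -3.00e-02  6.87e+00] F [-0.5 -0.4  3.3] w 16.5 units [ 0.006 -0.006  0.016]
```

jog_arm(rows=[[[-0.08,0,0,0,5],[-0.09,0,0,0,5],[-0.09,0,0,0,5],[-0.09,0,0,0,5],[-0.09,0,0,0,5]]])

```text
t: 13.6
tcp_pos: [474.0, 3.8, 109.7]
orientation: [-180.0, -0.2, 6.9]
wrist_force: [5.2, -4.2, -1.1]
width: 16.4
```

jog_arm(rows=[[[-0.09,0,0,0,5],[-0.09,0,0,0,5],[-0.09,0,0,0,5],[-0.09,0,0,0,5],[-0.08,0,0,0,5]]])

```text
t: 14.02
tcp_pos: [456.9, 1.7, 109.7]
orientation: [-180.0, -0.2, 6.9]
wrist_force: [6.3, -5.0, -4.0]
width: 16.3
```

jog_arm(rows=[[[0,0,0,0,5],[0,0,0,0,5]]])

```text
t: 14.18
tcp_pos: [456.8, 1.7, 109.7]
orientation: [-180.0, -0.2, 6.9]
wrist_force: [6.1, -4.1, -2.1]
width: 16.4
```

```bash
python3 - <<'E'
from h import *
go(-165.3-35.5,.5,55)
i,d=viewer.capture("top"); j,e=viewer.capture("side"); np.savez("pull.npz",i=i,d=d,j=j,e=e)
c=np.hstack([cv2.resize(x,(400,400),interpolation=cv2.INTER_CUBIC) for x in(i[190:240,240:290],j[195:255,215:275])])
cv2.imwrite("pics/pull.png",c[...,::-1])
E
```

```text
t 14.18 tcp loc [-1.996e+02  1.000e-01  1.097e+02] rpy [-180.     -0.23    6.9 ] F [ 6.1 -4.1 -2.1] w 16.4 units [-0.03  -0.009  0.017]
```

View pics/pull.png

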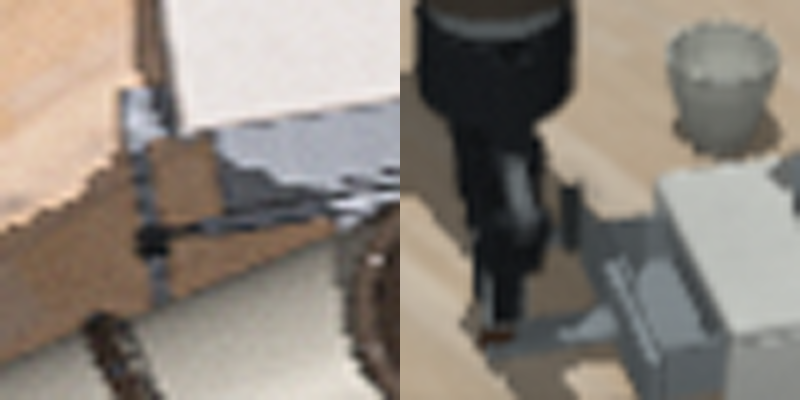

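Top crop: the pointer blade runs to about (172,233) and the dark clip is at (152,239), so they are nearly level. I'll put numbers on it.

```bash
python3 - <<'E'
from h import *
f=np.load("pull.npz"); V=cv2.cvtColor(f["i"],cv2.COLOR_RGB2HSV)[...,2].astype(float)
print(V[214:226,255:272].astype(int))
w=lambda v0,v1,u,ref:(np.sum(np.clip(ref-V[v0:v1,u],0,None)*np.arange(v0,v1))/np.sum(np.clip(ref-V[v0:v1,u],0,None)))
for u in range(262,268):
    r=w(216,222,u,110); print("ptr",u,r,[loc(plane("top",u,r,h)).round(1) for h in(30,36)])
for u in(257,258,259,260):
    r=w(216,225,u,80); print("clip",u,r,[loc(plane("top",u,r,h)).round(1) for h in(30,44)])
E
```

```text
[[124 116  89  94 113 127 127 128 126 127 131 127 102  78  91  87  87]
 [126 110  67  82 105 128 128 126 125 123 129 127 108  80  84  80  77]
 [124 113  82  82  87 105 127 120 123 127 130 130 100  51  60  66  72]
 [125 127 118  93  82 111 134 134 128 111  96  90  86  83  88  98  96]
 [127 117  81  44  44  56  69  71  47  41  71  94  77  64  61  55  53]
 [129 104  41  34  34  30  51  69  83  90  87  90  89  95 110 119 120]
 [124 106  57  32  29  41  96 126 125 125 128 125 123 124 121 121 123]
 [130 103  45  21  27  26  89 129 126 119 120 126 125 123 124 123 130]
 [128 127  98  62  87  81 109 128 125 117 122 125 124 119 120 122 126]
 [129 128 130 106  95  75 100 118 123 120 129 128 128 130 131 119  89]
 [126 124 134 108  80  71  99 126 126 128 129 128 119 101  94  90 104]
 [125 126 123 110  89  89 113 126 125 129 119 102  94  97 106 113 118]]
ptr 262 218.5125 [array([-137.6,   76.1,   30. ]), array([-138.1,   76.3,   36. ])]
ptr 263 218.3 [array([-137.4,   72.7,   30. ]), array([-137.9,   72.9,   36. ])]
ptr 264 218.22471910112358 [array([-137.7,   69.4,   30. ]), array([-138.1,   69.6,   36. ])]
ptr 265 218.1184210526316 [array([-137.8,   66.1,   30. ]), array([-138.3,   66.3,   36. ])]
ptr 266 218.0 [array([-137.9,   62.8,   30. ]), array([-138.4,   63. ,   36. ])]
ptr 267 217.73863636363637 [array([-137.6,   59.4,   30. ]), array([-138. ,   59.7,   36. ])]
clip 257 219.95876288659792 [array([-139.9,   93.1,   30. ]), array([-140.9,   93.4,   44. ])]
clip 258 219.88888888888889 [array([-140.2,   89.8,   30. ]), array([-141.2,   90.2,   44. ])]
clip 259 219.6505376344086 [array([-139.9,   86.4,   30. ]), array([-140.9,   86.8,   44. ])]
clip 260 220.03867403314916 [array([-141.6,   83.4,   30. ]), array([-142.6,   83.8,   44. ])]
```

The pointer reads x ≈ −138 and the clip about −140.5, so I'll pull roughly 2.4 mm more.

jog_arm(rows=[[[-0.03,0,0,0,5],[-0.03,0,0,0,5],[0,0,0,0,5],[0,0,0,0,5],[0,0,0,0,5]]])

```text
t: 14.7
tcp_pos: [454.7, 1.4, 109.7]
orientation: [-180.0, -0.2, 6.9]
wrist_force: [7.6, -4.4, -2.9]
width: 16.3
```

jog_arm(rows=[[[0,0,0,0,5],[0,0,0,0,5],[0,0,0,0,5],[0,0,0,0,5],[0,0,0,0,5]]])

```text
t: 15.12
tcp_pos: [454.7, 1.4, 109.7]
orientation: [-180.0, -0.2, 6.9]
wrist_force: [7.2, -4.5, -2.5]
width: 16.3
```

```bash
python3 - <<'E'
from h import *
go(-165.3-36.5,.5,55)
i,d=viewer.capture("top"); j,_=viewer.capture("side"); go(-165.3-36.5,.5,55)
V=cv2.cvtColor(i,cv2.COLOR_RGB2HSV)[...,2].astype(float)
w=lambda v0,v1,u,ref:(np.sum(np.clip(ref-V[v0:v1,u],0,None)*np.arange(v0,v1))/np.sum(np.clip(ref-V[v0:v1,u],0,None)))
print("ptr",[loc(plane("top",u,w(217,223,u,110),36))[0].round(1) for u in range(262,267)],"clip",[loc(plane("top",u,w(216,225,u,80),44))[0].round(1) for u in(257,258,259)])
print(V[214:224,255:270].astype(int))
h=j.astype(int); m=(h[...,0]-h[...,2]>25)&(h.max(-1)<120); m[:, :260]=0; m[:,285:]=0; m[:160]=0; m[182:]=0
n,L,s,c=cv2.connectedComponentsWithStats(m.astype(np.uint8)); print("ball",[(c[k].round(1),s[k,4]) for k in range(1,n) if s[k,4]>8],"rest 272.4 170.3")
E
```

```text
t 15.12 tcp loc [-2.017e+02  1.000e-01  1.097e+02] rpy [-180.     -0.24    6.9 ] F [ 7.2 -4.5 -2.5] w 16.3 units [-0.002 -0.01   0.017]
t 15.22 tcp loc [-2.017e+02  1.000e-01  1.097e+02] rpy [-180.     -0.25    6.91] F [ 6.9 -4.8 -2. ] w 16.5 units [-0.002 -0.009  0.017]
ptr [np.float64(-139.7), np.float64(-139.7), np.float64(-139.6), np.float64(-140.1), np.float64(-139.4)] clip [np.float64(-140.8), np.float64(-141.2), np.float64(-140.6)]
[[126 111  85  91 107 132 128 127 126 125 126 125 100  81  94]
 [130 107  66  85 106 133 132 124 126 123 125 128 110  83  90]
 [125 112  85  89  83 109 127 126 123 119 123 127 115  80  68]
 [126 131 111  95  86 110 130 130 129 127 115  91  84  68  82]
 [130 116  84  49  36  63 106 125  96  74  78  89  93  97  96]
 [128  99  36  32  38  42  44  33  26  38  53  64  61  59  79]
 [125 108  48  32  30  30  67 110 127 119 107 111 113 121 124]
 [128 102  46  28  31  27  88 131 129 121 124 126 127 125 124]
 [127 130  98  60  90  85 108 125 124 121 125 125 128 123 127]
 [123 128 126 112  90  77 100 122 119 125 122 125 126 126 128]]
ball [(array([271.2, 169.2]), np.int32(53))] rest 272.4 170.3
```

The pointer is within about 1 mm of the clip, the arm is still and the lever is up. Handing in.

```bash
python3 -c "
from rig import job
print(job.close_job())"
```

```text
the job is handed in; nothing more can be done
None
```

The juicing round is finished and handed in at about 15 s of the 58 s allowed; the gripper is still holding the pip tray out at the marker clip. No verdict was reported, so the results below are my own last checks.

- **Lever down:** I pulled it by the ball to its stop. Wrist force jumped from about 10 N to 24 N there, and the lever lay on the line I drew for 0.87 rad. The ball slid about 8 mm in the fingers on the way, so I pushed further than planned to reach the stop.
- **Lever up:** I eased it back at about 0.35 rad/s until it met the top stop, then let go there. In the last picture the ball is within about 1.5 pixels of its rest position.
- **Tray:** I pulled the post out about 36 mm. In the last top view the pointer is at x ≈ −139.7 mm and the clip at about −140.8 mm, a gap of about 1 mm against the 6 mm allowed. The wrist reads about 7 N along the slide, the fingers stand at 16.4 mm on the post, and the arm was not moving.
- **Marker clip:** its measured position did not change while I pulled the tray.
- **Cup, lemon, mug and garlic:** I did not touch them on any move, but I took no final position measurement of them.

None of my checks failed.

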